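# Press three sample lids shut in order

### The arm

A 7-joint arm with a two-finger parallel gripper is mounted at the origin on the work surface. World frame = base frame: x ahead of the robot, y to its left, z up, the work surface at z = 0. Lengths are in mm, angles in rad, forces in N, time in s.
With the tool pointing down it reaches from about 350 to 900 mm from the base axis. Payload 7.2 kg.
Tool frame: the origin (TCP) lies at the very end of the fingers, on their centre line; the grasp point (between the pads) lies 19 mm behind it; z points along the fingers, y is the line along which they close (so a half turn about z gives the same grasp; the last joint's range is limited). The gripper opens to 85 mm and grips with 20 to 120 N. Pads are 22 mm wide; open, the fingers measure 114 mm over their backs; the gripper's body (76 mm by 85 mm) begins 54 mm behind the grasp point. The pads swing forward as they close: fully open they stand 13 mm farther back than shut.
Start: joints at [1.042, 0.411, -0.013, 1.596, 0.006, 1.134, -0.082], TCP at [277.905, -559.819, 231.297] pointing down, gripper open.
Joint ranges: [-2.95, 2.95], [-0.29, 1.99], [-1.47, 1.44], [0.14, 2.54], [-1.03, 4.17], [0.13, 1.85], [-2.86, 2.86]. Speed limits (rad/s): [2.39, 2.39, 3.01, 3.01, 3.14, 3.14, 3.14].

### API

Orientations are given as a unit quaternion [x, y, z, w].
In Python, from station import readout, cams, workorder gives the robot as it stands.
- The arm moves only by the shell command python3 -m creep 'ROWS' [OPENING]. ROWS is JSON, one flat list of numbers, 6 for each row, row after row: the shift along the tool's x, y, z in m, then the turn, a rotation vector about the tool's x, y, z in rad. A call has exactly 10 rows; each row shifts and turns the commanded pose from where the row before left it, along the tool's axes as they then stand; what a row does not reach is not made up. A row lasts 1/8 s, in which the tool goes at most 62.5 mm and 10.7 degrees, less where a joint would pass 70% of its speed; a pose out of reach is approached as far as the arm can. A call with a gripper value outside its range is refused whole. OPENING is the finger opening in m, from 0 to 0.0854, set as the call begins (- or left out, the last holds). The fingers move at their own pace and stop on an object; the grip force is fixed at half the most. Time passes only in rows, so rows that do not move let the fingers close, or fill a call up. It gives the time, the measured TCP pose, the force, the opening and the grip force at its end, in the units of the state.
- readout.read_state(): the state, without advancing time (a new reading comes with each control period).
- cams.get_image(name): name is "side" or "top" or "wrist"; returns a dict with "pixels" (400x640x3 uint8, red, green, blue), "depth" (400x640 float32, mm along the optical axis (not along the pixel's ray), 0 where there is no reading), "vfov" (degrees; the focal length in pixels is half the picture's height over the tangent of half this angle, whatever the lens; pixels are square), "cx", "cy" (the principal point, pixels), "origin" and "rotation" of the camera in the world. Camera axes: x right, y up, looking along -z (the intrinsics and any distortion apply to the point x, -y, -z); pixel columns grow to the right and rows downward; lengths in mm; the calibration is good to about 2 mm. A picture is of the moment at which its call begins.
- workorder.finish_job(): hands the job in; it is judged then, once.
The state is a dict: "clock": time; "q": joint angles; "dq": joint speeds; "effort": joint torques, N m; "position": TCP position; "tcp_rot": TCP orientation; "force": force on the tool from outside, world axes, zero at the start; "torque": the same for the moment, N m; "width": opening from 0.0 (shut) to 1.0 (fully open); "grip_force": force on a finger pad.
Only numpy, scipy, OpenCV 4.12 (cv2) and the standard library are available. Lean on these libraries where they do the work, as an engineer would, in place of code of your own. Each camera call takes 0.05 s, during which the arm holds its last target. There are 200 camera calls.

### The job

Three amber glass samples stand on the bench with their flat push-fit lids raised. Using only the fingertips from above, press each lid gently all the way down until it is shut: the tall bottle first, then the wide squat jar, then the small narrow vial. Do not pick up, tip or push aside any of the three, leave everything else on the bench alone, and finish with the hand clear.

Things in the scene. Friction and masses are not known exactly. Their poses are not given: they have to be found in the camera images.
- bottle: TALL BOTTLE: amber glass, round, 48 mm across, shoulder 83 mm high, 30 mm neck, flat white lid with a grey pad; the tallest of the three open samples, 118 mm to the lid's top with the lid raised, 110 mm shut. About 0.22 kg, loose on the bench. Origin: centre of its underside, z up
- bottle_lidtop (a point): tall bottle, centre of the upper face of the soft grey rubber pad that tops the lid (moves with both); z up. The pad is flat, 5 mm thick, 4 mm narrower than the lid, springy: about 3.5 N per mm, gives 4 mm at most. Lid and pad: disc 38 mm across, 16 mm thick together
- bottle_lid (a joint): push-fit lid of the tall bottle. Reads 0 m with the lid raised (starts between 0 and 0.001), grows to 0.008 when it is pressed straight down to its stop. Needs about 3 N all the way (pressed through the soft pad, which gives by about 1 mm first), stays where it is left, has no spring; it counts as shut from 0.006.
- jar: SQUAT JAR: amber glass, round, 68 mm across, the widest and lowest: 62 mm to the lid's top with the lid raised, 54 mm shut. About 0.20 kg, loose on the bench. Origin: centre of its underside, z up
- jar_lidtop (a point): squat jar, centre of the upper face of the soft grey rubber pad that tops the lid (moves with both); z up. The pad is flat, 5 mm thick, 4 mm narrower than the lid, springy: about 3.5 N per mm, gives 4 mm at most. Lid and pad: disc 68 mm across, 16 mm thick together
- jar_lid (a joint): push-fit lid of the squat jar. Reads 0 m with the lid raised (starts between 0 and 0.001), grows to 0.008 when it is pressed straight down to its stop. Needs about 3 N all the way (pressed through the soft pad, which gives by about 1 mm first), stays where it is left, has no spring; it counts as shut from 0.006.
- vial: SMALL VIAL: amber glass, round, 32 mm across, the narrowest: 70 mm to the lid's top with the lid raised, 62 mm shut. About 0.06 kg, loose on the bench; tips if pressed off centre. Origin: centre of its underside, z up
- vial_lidtop (a point): small vial, centre of the upper face of the soft grey rubber pad that tops the lid (moves with both); z up. The pad is flat, 5 mm thick, 4 mm narrower than the lid, springy: about 3.5 N per mm, gives 4 mm at most. Lid and pad: disc 32 mm across, 16 mm thick together
- vial_lid (a joint): push-fit lid of the small vial. Reads 0 m with the lid raised (starts between 0 and 0.001), grows to 0.008 when it is pressed straight down to its stop. Needs about 3 N all the way (pressed through the soft pad, which gives by about 1 mm first), stays where it is left, has no spring; it counts as shut from 0.006.
- flask: bystander: clear conical flask with a stopper, 48 mm across the foot, 74 mm tall, loose. Origin: centre of its underside
- weight: bystander: steel calibration weight, upright cylinder 24 mm across, 30 mm tall, loose. Origin: centre of its underside
- beaker: bystander: empty glass beaker, 68 mm across, 85 mm tall, loose. Origin: centre of its underside
- dish: bystander: closed glass dish, 76 mm across, 16 mm tall, loose. Origin: centre of its underside
- tipbox: bystander: closed grey plastic box with white cover, 87 x 122 x 55 mm, loose. Origin: centre of its underside
- spatula: bystander: steel sample spoon 160 mm long lying flat, loose. Origin: under its middle

How it is judged:
By the outcome, as a careful person would: the job done as asked, in the order asked, and still so for the second after the job is handed in, with the robot touching nothing.
It also fails if it takes over 43 s, if anything falls off the work surface, if the arm or the gripper's body presses on something with over 40 N, if the wrist force passes 120 N, or if a joint passes its speed limit or range.

## Working session

There is one attempt and no reset: what is moved stays moved. The work goes in short steps, Python scripts to look and compute and a shell command to move; the robot and the scene stay as the last step left them, time stands still between calls to the robot, and variables do not carry over. Pictures are saved under pics/ and viewed, at most 10 in all, crops included, and the job is handed in when it is done.

```bash
mkdir -p pics; ls
python3 - <<'E'
from station import readout,cams
import cv2,numpy as np
s=readout.read_state();print(s)
for n in ("top","side"):
    im=cams.get_image(n);np.savez(f"{n}.npz",**im)
    cv2.imwrite(f"pics/{n}0.png",im["pixels"][:,:,::-1])
    print({k:v for k,v in im.items() if k not in("pixels","depth")})
E
```

```text
pics
{'clock': 0.0, 'q': array([ 1.04181016,  0.41192937, -0.01275987,  1.59707647,  0.00558295,
        1.13434498, -0.08223455]), 'dq': array([ 2.09058711e-04, -3.53275771e-04, -4.07779251e-04,  6.77431802e-04,
        5.33780125e-05, -3.98750704e-04,  1.42963143e-03]), 'effort': array([ 9.27665933e-04, -6.00643444e+01,  6.82786033e-01, -2.99417442e+01,
        1.38336667e-02,  1.06881463e-02, -5.98590788e-06]), 'position': array([ 277.66129036, -559.34218682,  230.42120964]), 'tcp_rot': array([ 9.73573273e-01,  2.28373247e-01, -2.39566253e-04, -8.27521381e-04]), 'force': array([-0.21469016, -0.01857713,  0.36166085]), 'torque': array([0.06925128, 0.04622808, 0.00167687]), 'grip_force': 0.0, 'width': 1.0019958481534246}
{'vfov': 57.469492671105705, 'cx': 313.0470284035077, 'cy': 201.52059149565213, 'origin': array([506.25266725,  18.51595432, 972.28854955]), 'rotation': array([-0.00992125,  0.03423385,  0.71127231, -0.70201233])}
{'vfov': 51.25318650178721, 'cx': 317.50672812684354, 'cy': 194.95660129156192, 'origin': array([442.48799846, 671.14126906, 742.31930569]), 'rotation': array([-0.02647719,  0.39538714,  0.91443847, -0.08228154])}
```

View pics/top0.png

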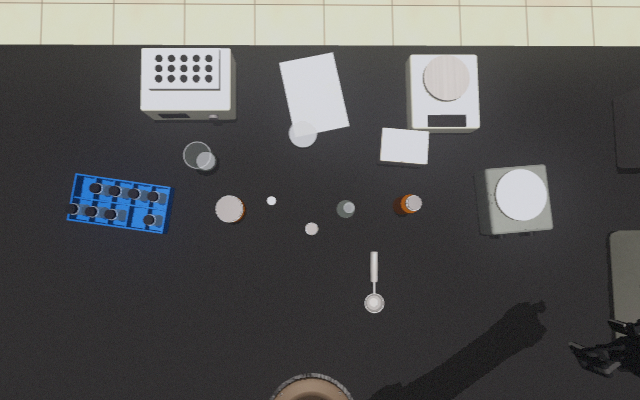

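View pics/side0.png

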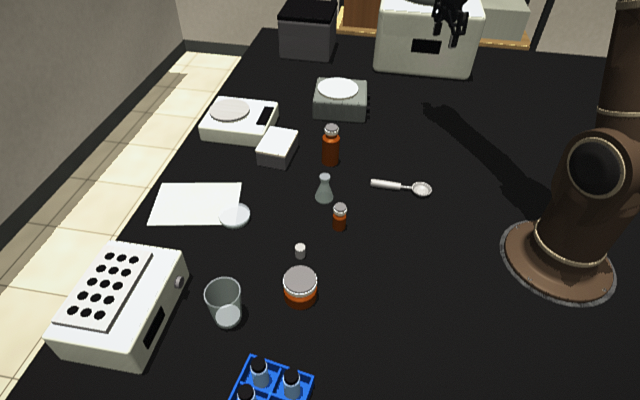

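Top view: bottle lid at (413,203), vial lid (312,229), jar lid (229,209), flask (346,209), weight (271,201). Side view: bottle lid (331,129), vial lid (340,208), jar lid (300,273).

```bash
cat > h.py <<'E'
import numpy as np,cv2
from scipy.spatial.transform import Rotation as R
def ray(im,u,v):
    f=200/np.tan(np.radians(float(im["vfov"]))/2)
    d=np.array([(u-im["cx"])/f,-(v-im["cy"])/f,-1.])
    return im["origin"],R.from_quat(im["rotation"]).apply(d)
def plane(im,u,v,z):
    o,d=ray(im,u,v);return o+d*(z-o[2])/d[2]
def lid(im,u,v,r):
    """grey, bright, unsaturated blob near (u,v): centroid, bounding box, area, median depth"""
    p=im["pixels"].astype(int);m=((p.max(2)>90)&(p.max(2)-p.min(2)<35)).astype(np.uint8)
    w=np.zeros_like(m);cv2.circle(w,(u,v),r,1,-1);m&=w
    n,l,st,c=cv2.connectedComponentsWithStats(m)
    k=1+np.argmax(st[1:,4]);dep=im["depth"][l==k]
    return c[k],st[k],np.median(dep)
E
python3 - <<'E'
from h import *
a=np.load("top.npz");b=np.load("side.npz")
for n,z,pt,ps,rt,rs in(("bottle",118,(413,203),(331,129),14,12),("jar",62,(229,209),(300,273),20,22),("vial",70,(312,229),(340,208),10,10)):
    for im,p,r in((a,pt,rt),(b,ps,rs)):
        c,st,d=lid(im,*p,r);o,dr=ray(im,*c)
        print(n,c.round(1),st,"plane",plane(im,*c,z-.5).round(1),"depth",(o+dr*d).round(1))
for n,(u,v),z in(("flask",(348,208),74),("weight",(271,201),30)):print(n,plane(a,u,v,z).round())
o=[cv2.resize(i["pixels"][y-30:y+30,x-40:x+40],None,fx=6,fy=6,interpolation=0)[:,:,::-1] for i,x,y in((a,413,203),(b,331,129),(a,312,229),(b,340,208))]
t=[cv2.resize(x,(400,300),interpolation=0) for x in o]
cv2.imwrite("pics/c.png",np.vstack([np.hstack(t[:2]),np.hstack(t[2:])]))
E
```

```text
bottle [413.4 202.5] [405 195  17  16 210] plane [ 554.3 -249.2  117.5] depth [ 554.3 -249.1  117.8]
bottle [331.  128.9] [324 123  15  12 146] plane [ 554.4 -239.8  117.5] depth [ 554.7 -242.5  115.6]
jar [228.6 208.4] [215 195  28  28 609] plane [548.5 196.5  61.5] depth [548.5 196.5  61.2]
jar [299.7 280. ] [283 265  34  31 830] plane [547.8 203.2  61.5] depth [547.7 203.6  62.1]
vial [311.1 228.3] [305 222  14  13 140] plane [496.4  -7.3  69.5] depth [496.4  -7.3  68.7]
vial [339.6 208.6] [333 202  14  14 153] plane [496.7   1.2  69.5] depth [496.9  -1.2  67. ]
flask [545. -99.  74.]
weight [568.  94.  30.]
```

View pics/c.png

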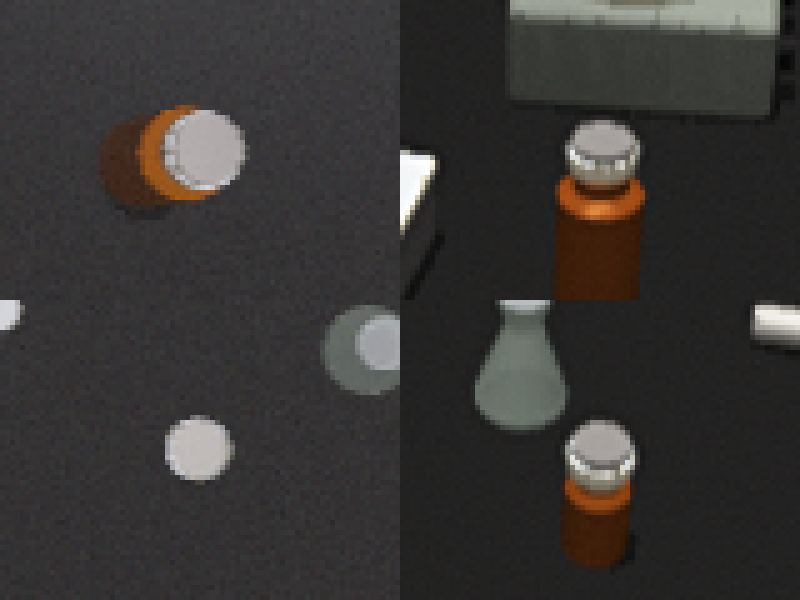

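Each pad centre is visible and clear, so I'll go above the bottle with the fingers closed, then refine with the wrist camera.

```bash
cat >> h.py <<'E'
from station import readout,cams
def togo(t):
    "shift in tool axes, mm, from measured TCP to world point t; plus turn to point the tool straight down"
    s=readout.read_state();r=R.from_quat(s["tcp_rot"]);m=r.as_matrix()
    zt=m.T@[0,0,-1.]
    print("clock",s["clock"],"pos",s["position"].round(1),"F",s["force"].round(1),"togo",(m.T@(np.array(t)-s["position"])).round(1),"tilt rv",np.cross([0,0,1],zt).round(4))
E
python3 -c "
from h import *
togo((554,-249,220))"
python3 -m creep '[0.025,-0.010,0,0,0,0, 0.045,-0.018,0,0,0,0, 0.050,-0.020,0,0,0,0, 0.055,-0.022,0,0,0,0, 0.055,-0.022,0,0,0,0, 0.055,-0.022,0,0,0,0, 0.050,-0.020,0,0,0,0, 0.030,-0.012,0,0,0,0, 0.015,-0.006,0,0,0,0, 0.005,-0.002,0.010,0,0,0]' 0
python3 - <<'E'
from h import *
im=cams.get_image("wrist");np.savez("w1.npz",**im)
cv2.imwrite("pics/w1.png",im["pixels"][:,:,::-1])
togo((554,-249,150));print(im["origin"],im["vfov"],im["cx"],im["cy"])
E
```

```text
clock 0.1 pos [ 277.7 -559.4  230.5] F [0.3 0.1 0.8] togo [ 385.5 -155.2   10.7] tilt rv [-0.0014  0.0001  0.    ]
clock: 1.35
position: [554.7, -250.8, 221.3]
tcp_rot: [0.974, 0.229, 0.0, 0.0]
force: [-0.9, -0.2, -0.0]
width: -0.002
grip_force: 0.0
clock 1.4 pos [ 553.7 -250.6  219.2] F [-1.   0.3 -1.2] togo [ 1.1 -1.2 69.2] tilt rv [-0.0012  0.0015  0.    ]
[ 628.48700898 -212.48079488  364.87697827] 64.43148986089051 326.67957946751494 203.7881252829201
```

View pics/w1.png

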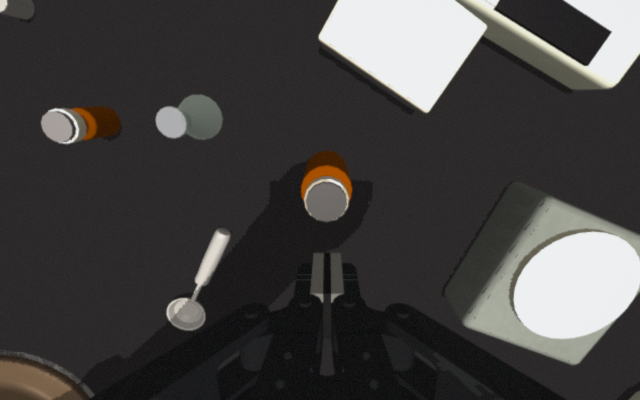

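Wrist view: bottle pad centred about (326,202) with a white rim, fingertips at (327,253), vial pad at (60,125), no obstruction. Next I'll measure it.

```bash
cat >> h.py <<'E'
def pad(im,u,v,r):
    "grey pad (darker than the white rim) near (u,v): fitted ellipse"
    p=im["pixels"].astype(int);m=((p.max(2)>85)&(p.max(2)<185)&(p.max(2)-p.min(2)<30)).astype(np.uint8)
    w=np.zeros_like(m);cv2.circle(w,(u,v),r,1,-1);m&=w
    m=cv2.morphologyEx(m,cv2.MORPH_OPEN,np.ones((5,5),np.uint8))
    c=max(cv2.findContours(m,0,cv2.CHAIN_APPROX_NONE)[0],key=cv2.contourArea)
    return cv2.fitEllipse(c)
def proj(im,P):
    f=200/np.tan(np.radians(float(im["vfov"]))/2)
    c=R.from_quat(im["rotation"]).inv().apply(np.array(P)-im["origin"])
    return np.array([im["cx"]+f*c[0]/-c[2],im["cy"]+f*c[1]/c[2]])
E
python3 - <<'E'
from h import *
w=np.load("w1.npz")
for n,p,r,z in(("bottle",(326,202),30,118),("vial",(60,125),24,70)):
    e=pad(w,*p,r);print(n,np.round(e[0],1),np.round(e[1],1),plane(w,*e[0],z-.5).round(1), w["depth"][int(e[0][1]),int(e[0][0])])
    q=plane(w,*e[0],z-.5); print((R.from_quat(w["rotation"]).inv().apply(q-w["origin"])).round(1))
togo((554,-249,150));print("tip px",proj(w,(553.7,-250.6,219.2)))
E
```

```text
bottle [326.1 201.2] [38.9 40.7] [ 554.6 -248.9  117.5] 260.03775
[  -0.5    2.2 -260.7]
vial [ 56.5 126.3] [27.2 34.6] [495.8  -5.2  69.5] 287.60263
[-245.    70.3 -287.8]
clock 1.4 pos [ 553.7 -250.6  219.2] F [-1.   0.3 -1.2] togo [ 1.1 -1.2 69.2] tilt rv [-0.0012  0.0015  0.    ]
tip px [328.10208955 265.7802064 ]
```

```bash
python3 -m creep '[0.0013,-0.0008,0.008,0,0,0, 0,0,0.014,0,0,0, 0,0,0.018,0,0,0, 0,0,0.018,0,0,0, 0,0,0.014,0,0,0, 0,0,0.010,0,0,0, 0,0,0.006,0,0,0, 0,0,0.001,0,0,0, 0,0,0,0,0,0, 0,0,0,0,0,0]'
python3 - <<'E'
from h import *
for i in range(2):
    im=cams.get_image("wrist")
    togo((554.5,-249.3,118))
np.savez("w2.npz",**im);cv2.imwrite("pics/w2.png",im["pixels"][:,:,::-1])
E
```

```text
clock: 2.65
position: [555.4, -249.5, 132.8]
tcp_rot: [0.974, 0.228, 0.0, 0.0]
force: [0.0, 0.2, 0.0]
width: 0.001
grip_force: 0.0
clock 2.7 pos [ 555.3 -249.5  132.8] F [0.9 0.9 0.1] togo [-0.7 -0.5 14.8] tilt rv [ 0.0006 -0.0005  0.    ]
clock 2.75 pos [ 555.3 -249.5  132.7] F [ 0.4 -0.1 -0.6] togo [-0.6 -0.6 14.7] tilt rv [ 0.0006 -0.0004  0.    ]
```

View pics/w2.png

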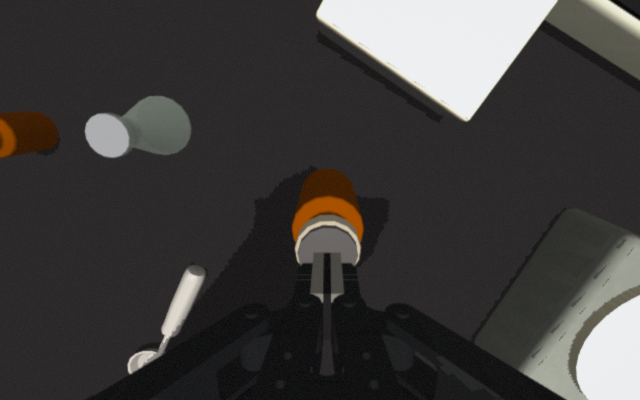

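Fingertips (327,253) are centred laterally over the bottle's pad (~328,247), so now I'll press.

```bash
python3 -m creep '[-0.0006,-0.0005,0.005,0,0,0, 0,0,0.005,0,0,0, 0,0,0.002,0,0,0, 0,0,0.002,0,0,0, 0,0,0.002,0,0,0, 0,0,0.002,0,0,0, 0,0,0.002,0,0,0, 0,0,0.001,0,0,0, 0,0,0.001,0,0,0, 0,0,0,0,0,0]'
python3 - <<'E'
from h import *
F=[]
for i in range(6):
    cams.get_image("wrist");F.append(readout.read_state()["force"])
print(np.mean(F,0).round(2));togo((554.5,-249.3,108.5))
E
```

```text
clock: 4.0
position: [554.3, -249.2, 110.2]
tcp_rot: [0.974, 0.228, 0.0, 0.0]
force: [-1.0, 0.2, 2.9]
width: -0.002
grip_force: 1.2
[-0.33  0.46  2.29]
clock 4.3 pos [ 554.3 -249.2  110.3] F [-0.1  1.1  2.8] togo [0.1 0.2 1.8] tilt rv [ 0. -0.  0.]
```

```bash
cat > f.py <<'E'
from h import *
import sys
F=[]
for i in range(6):
    cams.get_image("wrist");F.append(readout.read_state()["force"])
print("meanF",np.mean(F,0).round(2));togo(eval(sys.argv[1]))
E
python3 -m creep '[0,0,0.0005,0,0,0, 0,0,0.0005,0,0,0, 0,0,0.0005,0,0,0, 0,0,0.0005,0,0,0, 0,0,0.0005,0,0,0, 0,0,0,0,0,0, 0,0,0,0,0,0, 0,0,0,0,0,0, 0,0,0,0,0,0, 0,0,0,0,0,0]'; python3 f.py '(496,-5,180)'
```

```text
clock: 5.55
position: [554.5, -249.3, 108.3]
tcp_rot: [0.974, 0.228, 0.0, 0.0]
force: [-1.2, 1.3, 6.5]
width: -0.0
grip_force: 3.2
meanF [-1.78  0.44  6.51]
clock 5.85 pos [ 554.5 -249.3  108.3] F [-2.1  0.7  6.4] togo [  56.2 -244.8  -71.8] tilt rv [ 0.0005 -0.0004  0.    ]
```

Force 6.5 N, more than the 3 N sliding friction, and pad height matches 110 mm: the bottle is shut. Next, lift straight up and go over to the jar.

```bash
python3 -m creep '[0,0,-0.010,0,0,0, 0,0,-0.030,0,0,0, 0,0,-0.035,0,0,0, 0,0,-0.015,0,0,0, 0.0087,-0.018,0,0,0,0, 0.0173,-0.036,0,0,0,0, 0.0238,-0.0496,0,0,0,0, 0.0238,-0.0496,0,0,0,0, 0.0238,-0.0496,0,0,0,0, 0.0238,-0.0496,0,0,0,0]'
python3 -m creep '[0.0238,-0.0496,0,0,0,0, 0.0216,-0.0451,0,0,0,0, 0.0151,-0.0316,0,0,0,0, 0.0087,-0.018,0,0,0,0, 0.003,-0.0063,0,0,0,0, 0,0,0.010,0,0,0, 0,0,0.010,0,0,0, 0,0,0,0,0,0, 0,0,0,0,0,0, 0,0,0,0,0,0]'
python3 - <<'E'
from h import *
im=cams.get_image("wrist");np.savez("w3.npz",**im)
cv2.imwrite("pics/w3.png",im["pixels"][:,:,::-1]);togo((548.3,198,72))
t=cams.get_image("top");print("bottle shut?",lid(t,413,203,14)[0], proj(im,(548.3,198,62)))
for n,z,p,r in(("bottle",110,(412,203),14),):
    c,st,d=lid(t,*p,r);o,dr=ray(t,*c);print(c,d,(o+dr*d).round(1))
E
```

```text
clock: 7.1
position: [548.9, 33.9, 196.1]
tcp_rot: [0.973, 0.229, -0.001, -0.0]
force: [0.3, 0.1, -0.0]
width: 0.005
grip_force: 0.0
clock: 8.35
position: [548.6, 197.6, 178.1]
tcp_rot: [0.974, 0.228, 0.0, -0.0]
force: [-0.0, -0.3, 0.3]
width: -0.002
grip_force: 0.0
clock 8.4 pos [548.6 197.7 178.2] F [-0.3 -0.4 -0.1] togo [ -0.2  -0.4 106.2] tilt rv [ 0.0001 -0.0007  0.    ]
bottle shut? [412.54146341 202.91219512] [327.58846051 197.55431483]
[412.54146341 202.91219512] 872.5586 [ 553.8 -249.6  109.8]
```

View pics/w3.png

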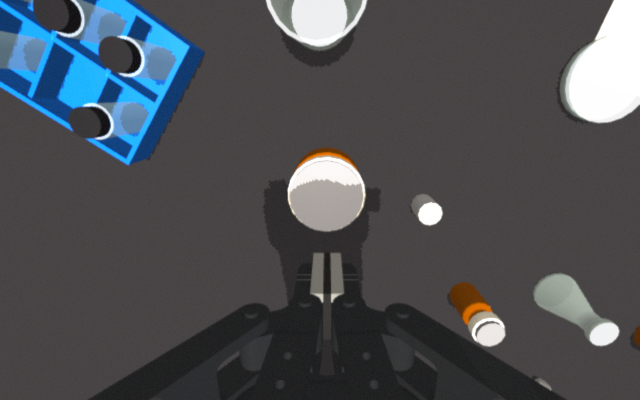

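Bottle top now reads 109.8 mm, so it is shut. Wrist view: jar lid circle ~(326,194), weight (428,210), vial lid (488,332). All are clear of the fingers, and I'll fit the jar circle next.

Run:
```python
from h import *
w=np.load("w3.npz");c,st,d=lid(w,326,194,46);print(c,st,d,plane(w,*c,61.5),plane(w,326.5,194,61.5));
e=pad(w,488,332,14);print("vial",e,plane(w,*e[0],69.5))
```

```text
[325.99913663 193.73624002] [ 287  157   79   75 4633] 271.92355 [550.63096663 200.67582568  61.5       ] [550.60945992 200.18613787  61.5       ]Traceback (most recent call last):
  File "<stdin>", line 3, in <module>
  File "h.py", line 27, in pad
    c=max(cv2.findContours(m,0,cv2.CHAIN_APPROX_NONE)[0],key=cv2.contourArea)
ValueError: max() iterable argument is empty
```

```bash
python3 -m creep '[0.0015,-0.001,0.010,0,0,0, 0,0,0.020,0,0,0, 0,0,0.024,0,0,0, 0,0,0.020,0,0,0, 0,0,0.016,0,0,0, 0,0,0.010,0,0,0, 0,0,0.007,0,0,0, 0,0,0.003,0,0,0, 0,0,0,0,0,0, 0,0,0,0,0,0]'; python3 f.py '(549.5,199.3,62)'
```

```text
clock: 9.7
position: [549.6, 199.4, 68.3]
tcp_rot: [0.974, 0.228, 0.0, -0.0]
force: [-0.2, 0.1, -0.3]
width: 0.0
grip_force: 0.0
meanF [ 0.18 -0.1  -0.05]
clock 10.0 pos [549.3 199.4  67.9] F [-0.  -0.3  0.1] togo [0.1 0.1 5.9] tilt rv [ 0.     -0.0003  0.    ]
```

Press from 68.1 to about 52.4.

```bash
python3 -m creep '[0,0,0.003,0,0,0, 0,0,0.002,0,0,0, 0,0,0.0015,0,0,0, 0,0,0.0015,0,0,0, 0,0,0.0015,0,0,0, 0,0,0.0015,0,0,0, 0,0,0.0015,0,0,0, 0,0,0.0015,0,0,0, 0,0,0.001,0,0,0, 0,0,0.0007,0,0,0]'; python3 f.py '(549.5,199.3,52.2)'
```

```text
clock: 11.25
position: [549.2, 199.3, 52.2]
tcp_rot: [0.974, 0.228, -0.0, 0.0]
force: [-2.7, -0.2, 6.0]
width: -0.0
grip_force: 3.3
meanF [-2.78 -1.    6.33]
clock 11.55 pos [549.2 199.3  52.4] F [-2.7 -0.4  6.2] togo [0.3 0.1 0.2] tilt rv [ 0.0001  0.0001 -0.    ]
```

Force 6.3 N at TCP 52.3: the jar is shut. Lift and go to the vial.

```bash
python3 -m creep '[0,0,-0.010,0,0,0, 0,0,-0.035,0,0,0, 0,0,-0.040,0,0,0, 0,0,-0.030,0,0,0, -0.0131,0.0151,0,0,0,0, -0.0296,0.034,0,0,0,0, -0.0361,0.0415,0,0,0,0, -0.0329,0.0378,0,0,0,0, -0.0197,0.0227,0,0,0,0, -0.0072,0.0083,0,0,0,0]'
python3 -m creep '[0,0,0,0,0,0, 0,0,0,0,0,0, 0,0,0,0,0,0, 0,0,0,0,0,0, 0,0,0,0,0,0, 0,0,0,0,0,0, 0,0,0,0,0,0, 0,0,0,0,0,0, 0,0,0,0,0,0, 0,0,0,0,0,0]'
python3 - <<'E'
from h import *
im=cams.get_image("wrist");np.savez("w4.npz",**im)
cv2.imwrite("pics/w4.png",im["pixels"][:,:,::-1]);togo((496,-5,72));print(proj(im,(496,-5,69.5)))
t=cams.get_image("top")
c,st,d=lid(t,229,209,20);o,dr=ray(t,*c);print("jar",(o+dr*d).round(1))
E
```

```text
clock: 12.8
position: [495.0, -7.6, 166.6]
tcp_rot: [0.974, 0.227, -0.001, 0.0]
force: [-0.3, 0.0, -0.2]
width: -0.001
grip_force: 0.0
clock: 14.05
position: [496.0, -5.1, 167.1]
tcp_rot: [0.974, 0.228, 0.0, 0.0]
force: [0.2, -0.1, 0.4]
width: -0.003
grip_force: 0.0
clock 14.1 pos [496.   -5.1 167.1] F [ 0.   0.  -0.1] togo [ 0.1 -0.1 95.1] tilt rv [ 0. -0.  0.]
[328.19798856 204.32703905]
jar [548.4 196.3  53.6]
```

View pics/w4.png

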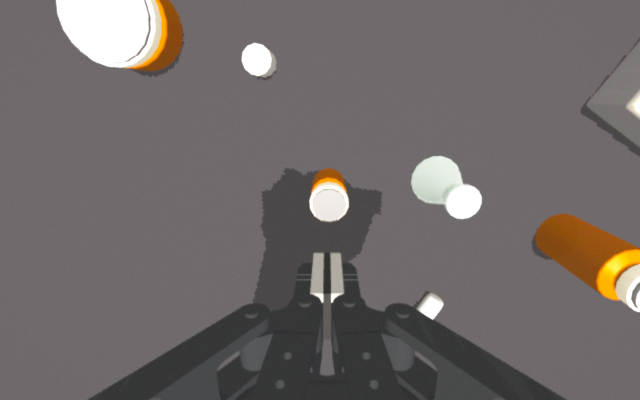

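Jar top now reads 53.6 mm and has not moved. Wrist view: vial pad at ~(329,204), flask stopper at (463,201); I'll fit the pad to centre precisely.

Run:
```python
from h import *
w=np.load("w4.npz");p=w["pixels"][:,:,:].astype(int)
print(p[204,305:353,1]);print(p[180:226,329,1]);print(p[180:226,329].max(1)-p[180:226,329].min(1))
m=((p.max(2)>120)&(p.max(2)-p.min(2)<40)).astype(np.uint8)
g=((p.max(2)>150)&(p.max(2)<232)&(p.max(2)-p.min(2)<40)).astype(np.uint8)
g=cv2.morphologyEx(g,cv2.MORPH_OPEN,np.ones((5,5),np.uint8))
for k in(m,g):
    c=cv2.findContours(k[170:235,295:365],0,1)[0];c=max(c,key=cv2.contourArea)
    e=cv2.fitEllipse(c+np.array([295,170]));print(np.round(e[0],1),np.round(e[1],1),plane(w,*e[0],69.5).round(2))
```

```text
[ 72  73  72  73 162 255 255 252 236 235 235 236 236 236 235 236 236 235
 236 236 236 237 236 236 236 236 235 235 236 236 235 235 235 235 234 234
 234 235 236 234 234 255 255 223  98  72  72  72]
[171 184 218 227 238 255 255 255 245 207 231 238 239 237 238 238 238 237
 237 237 237 236 236 235 236 236 235 234 234 235 234 234 234 234 234 232
 232 232 232 232 228 168  96  74  71  72]
[254 187  73  35  24   1   0   0  18  17   9   8   7   7   8   8   8   8
   7   8   7   8   8   8   8   8   9   8   8   8   8   7   8   8   8   9
   8   8   9   9   9   9   6   3   4   5]
[328.6 202.5] [37.8 39.5] [497.52  -4.61  69.5 ]Traceback (most recent call last):
  File "<stdin>", line 8, in <module>
ValueError: max() iterable argument is empty
```

```bash
python3 -m creep '[-0.0005,0.0005,0.010,0,0,0, 0,0,0.018,0,0,0, 0,0,0.020,0,0,0, 0,0,0.016,0,0,0, 0,0,0.012,0,0,0, 0,0,0.008,0,0,0, 0,0,0.005,0,0,0, 0,0,0.002,0,0,0, 0,0,0,0,0,0, 0,0,0,0,0,0]'; python3 f.py '(495.4,-5.6,70)'
python3 - <<'E'
from h import *
im=cams.get_image("side");cv2.imwrite("pics/s5.png",cv2.resize(im["pixels"][165:265,280:400,::-1],None,fx=5,fy=5))
E
```

```text
clock: 15.4
position: [496.0, -5.8, 76.4]
tcp_rot: [0.974, 0.228, 0.0, 0.0]
force: [-0.0, -0.4, -0.1]
width: 0.001
grip_force: 0.0
meanF [ 0.28 -0.29  0.13]
clock 15.7 pos [495.8  -5.8  76.2] F [0.5 0.2 0. ] togo [-0.3 -0.3  6.2] tilt rv [ 0.0001 -0.0002  0.    ]
```

View pics/s5.png

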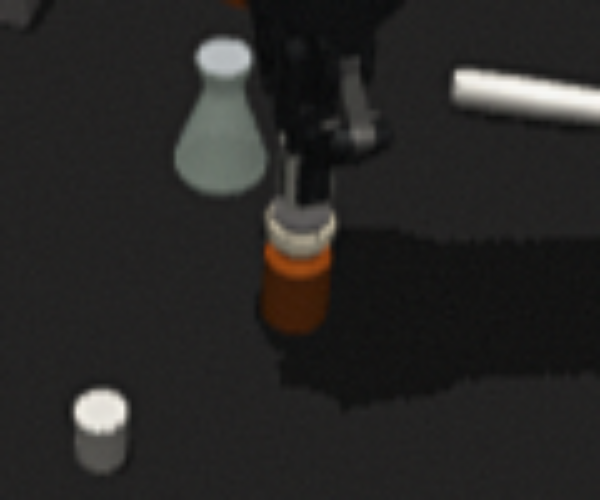

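Side crop: closed fingertips sit just above the vial's pad (about (305,205) against the pad centre (301,213)), centred to about 1–2 mm. I'll nudge 0.5 mm and press.

```bash
python3 -m creep '[0.0005,0.0003,0.003,0,0,0, 0,0,0.002,0,0,0, 0,0,0.0015,0,0,0, 0,0,0.0015,0,0,0, 0,0,0.0015,0,0,0, 0,0,0.0015,0,0,0, 0,0,0.0015,0,0,0, 0,0,0.0015,0,0,0, 0,0,0.001,0,0,0, 0,0,0.0008,0,0,0]'; python3 f.py '(496.4,-5.8,60.3)'
```

```text
clock: 17.0
position: [496.4, -5.8, 60.4]
tcp_rot: [0.974, 0.228, 0.0, 0.0]
force: [-1.5, 0.8, 5.7]
width: 0.001
grip_force: 3.0
meanF [-1.18  0.02  5.68]
clock 17.3 pos [496.5  -5.8  60.5] F [-1.9 -0.1  5.4] togo [-0.  -0.   0.2] tilt rv [ 0.0002 -0.0002  0.    ]
```

Force 5.7 N at TCP 60.4: the vial is at its stop. Lift clear, move aside and check.

```bash
python3 -m creep '[0,0,-0.005,0,0,0, 0,0,-0.015,0,0,0, 0,0,-0.030,0,0,0, 0,0,-0.035,0,0,0, 0,0,-0.035,0,0,0, 0,0,-0.025,0,0,0, -0.03,0,0,0,0,0, -0.05,0,0,0,0,0, -0.05,0,0,0,0,0, -0.02,0,0,0,0,0]'
python3 -m creep '[0,0,0,0,0,0, 0,0,0,0,0,0, 0,0,0,0,0,0, 0,0,0,0,0,0, 0,0,0,0,0,0, 0,0,0,0,0,0, 0,0,0,0,0,0, 0,0,0,0,0,0, 0,0,0,0,0,0, 0,0,0,0,0,0]'
python3 - <<'E'
from h import *
t=cams.get_image("top")
for n,p,r in(("bottle",(412,203),14),("jar",(229,209),20),("vial",(312,229),10)):
    c,st,d=lid(t,*p,r);o,dr=ray(t,*c);print(n,c.round(1),st,(o+dr*d).round(1))
im=cams.get_image("side");cv2.imwrite("pics/s6.png",im["pixels"][:,:,::-1]);
for n,p,r in(("bottle",(331,131),12),("jar",(300,275),22),("vial",(340,211),10)):
    c,st,d=lid(im,*p,r);o,dr=ray(im,*c);print(n,(o+dr*d).round(1))
E
```

```text
clock: 18.55
position: [359.8, -73.5, 205.9]
tcp_rot: [0.974, 0.228, 0.0, 0.0]
force: [0.7, 0.6, 0.9]
width: -0.002
grip_force: 0.0
clock: 19.8
position: [362.0, -72.5, 205.3]
tcp_rot: [0.974, 0.228, 0.0, 0.0]
force: [-0.2, -0.4, 0.4]
width: -0.001
grip_force: 0.0
bottle [412.5 202.9] [405 196  16  15 205] [ 553.8 -249.6  109.9]
jar [229.3 208.6] [216 195  28  28 604] [548.4 196.3  53.8]
vial [311.  228.2] [305 222  13  13 139] [496.4  -7.2  61.2]
bottle [ 554.7 -242.4  107.5]
jar [547.9 203.2  54.4]
vial [496.5  -1.6  59.8]
```

View pics/s6.png

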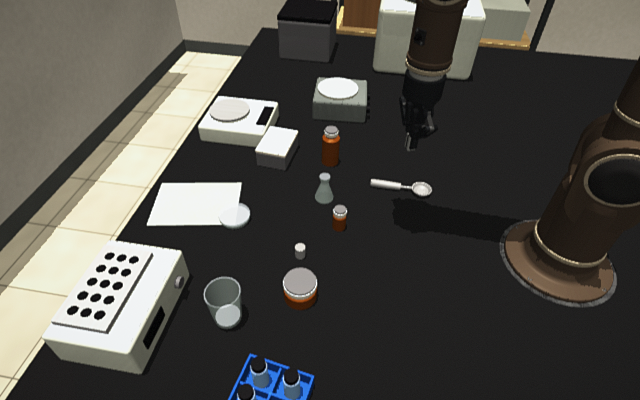

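All three lids are down: bottle (331,131), vial (340,211) and jar (300,275) are upright where they stood, the bystanders are unmoved, and the hand is clear.

```bash
python3 -c "
from station import workorder
print(workorder.finish_job())"
```

```text
the job is handed in; nothing more can be done
None
```

I pressed all three lids shut in the order asked (bottle, jar, vial); each one reached its stop at about 6 N, nothing else on the bench moved, the hand is clear, and I handed the job in at about 20 s of the 43 s allowed (the hand-in returned no verdict).

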